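# Mount the copper disc and check its seating with the stop-collar gauge

### The arm

A 6-joint arm with a two-finger parallel gripper is mounted at the origin on the work surface. World frame = base frame: x ahead of the robot, y to its left, z up, the work surface at z = 0. Lengths are in m, angles in rad, forces in N, time in s.
With the tool pointing down it reaches from about 0.275 to 0.725 m from the base axis. Payload 15.9 kg.
Tool frame: the origin (TCP) lies at the centre of the arm's flange, where the gripper is bolted on; the fingertips stand 173 mm ahead of it and the grasp point (between the pads) lies 155 mm ahead of it; z points along the fingers, y is the direction in which the jaws open and shut (so a half turn about z gives the same grasp; the last joint's range is limited). The gripper opens to 85 mm and grips with 20 to 120 N. Pads are 22 mm wide; open, the fingers measure 114 mm over their backs; the gripper's body (76 mm by 85 mm) begins 54 mm behind the grasp point. The pads swing forward as they close: fully open they stand 13 mm farther back than shut.
Start: joints at [1.206, 0.213, -0.034, 1.323, 0, 1.571], TCP at [0.178, 0.467, 0.405] pointing down, gripper open.
Joint ranges: [-2.98, 2.98], [-0.74, 1.72], [-1.14, 1.35], [-2.1, 2.04], [-1.57, 1.44], [-3.14, 3.14]. Speed limits (rad/s): [1.89, 1.89, 2.39, 2.57, 3.14, 3.14].

### API

Orientations are given as a unit quaternion [x, y, z, w].
In Python, from workcell import status, imaging, env, nets gives the robot as it stands. The module is installed in compiled form; this text tells all that it offers.
- The arm moves only by the shell command python3 -m crank 'ROWS' [OPENING] [FORCE]. ROWS is JSON, a list that holds one entry, the list of rows, each a list of 6 numbers: the shift along the world's x, y, z in units of 25 mm (1.0 is 25 mm), then the turn, a rotation vector about the world's x, y, z in units of 8 degrees (1.0 is 8 degrees). In form: [[[tx, ty, tz, rx, ry, rz], ...]]. A call has 1 to 20 rows; each row is the pose to reach, as a shift and turn from the pose commanded when the call began; what a row does not reach only later rows make up. A row lasts 1/10 s, in which the tool goes at most 50 mm and 8.59 degrees, less where a joint would pass 70% of its speed; a pose out of reach is approached as far as the arm can. A call with a gripper value outside its range is refused whole. OPENING is the opening, from 0 (shut) to 1 (fully open), set as the call begins (- or left out, the last holds). The fingers move at their own pace and stop on an object; FORCE is the grip in N (left out, the last holds). Time passes only in rows, so rows that repeat a pose let the fingers close. It gives the time, the measured TCP pose, the force and the opening at its end, in the units of the state.
- status.get_state(): the state, without advancing time (a new reading comes with each control period).
- imaging.camera(name): name is "side" or "top" or "wrist"; returns (picture, depth): 480x640x3 uint8, blue, green, red; 480x640 float32, m along the optical axis (not along the pixel's ray), 0 where there is no reading.
- imaging.camera_params(name): a dict with "mtx" (3x3 intrinsics, pixels), "R" (3x3) and "t" (3): a world point X has camera coordinates R X + t; the wrist camera has in their place "hand_eye" (4x4, takes a point from camera to tool coordinates, whose origin is the TCP and whose axes are the flange's). Camera axes: x right, y down, z forward; pixel columns grow to the right and rows downward; lengths in m; the calibration is good to about 2 mm. A picture is of the moment at which its call begins: read the wrist's pose just before it. camera_params takes no time and is no camera call.
- env.job_done(): hands the job in, once; it reports no verdict.
Trained networks look in the newest picture that a camera, given by its name, has taken for a name from the list of things; names that differ only in an ending like _2 or _b are one class to them, and where a whole thing is asked for, a point or a joint stands for the part that bears it (a point fixed in the world has none). Each returns a list of dicts, best first, with "conf" (0 to 1); they miss things now and then, are a little off and sometimes report something else, mostly with a low value. They report only what shows in the picture. A call takes as long as a camera call. They do not tell look-alikes from the thing itself.
- nets.search_frame(target, camera): "at" ([x, y, z] in m, in the coordinates of the camera as it stood for that picture, good to about 4 mm: the middle of the surface that is visible of it).
- nets.tip_of(target, camera): "at" ([x, y, z] in m, in the coordinates of the camera as it stood for that picture, good to about 4 mm: a listed point, or the origin of a listed thing).
The state is a dict: "time": time; "q": joint angles; "qvel": joint speeds; "joint_torque": joint torques, N m; "ee_pos": TCP position; "orientation": TCP orientation; "ft_force": force on the tool from outside, world axes, zero at the start; "torque": the same for the moment, N m; "opening": finger opening in m.
Only numpy, scipy, OpenCV 4.12 (cv2) and the standard library are available. Lean on these libraries where they do the work, as an engineer would, in place of code of your own. Each camera call takes 0.05 s, during which the arm holds its last target. There are 200 camera calls.

### The job

Lower the flanged copper disc over the upright steel shaft until it sits fully home on the blue fixture, without letting it drop, and let go of it. Then take the yellow-handled gauge, push its rod down the sloping brass guide tube until the collar stops on the tube's mouth, keep it there a moment, and draw it right out again. Finish while still holding the gauge still, its rod level and its blue tip over the middle of the white reading card, about 10 cm above the card; leave the drill, the sanding block and the blue pot alone.

Things in the scene. Friction and masses are not known exactly. Their poses are not given: they have to be found in the camera images.
- seat (a point): Top of the blue fixture's base plate (20 mm above the table) on the axis of its upright steel shaft; z up, +x along the plate towards the guide tube. Fixed. Shaft 18 mm in diameter, its top (last 6 mm chamfered) 58 mm above this point. Plate 185 x 90 mm, reaching 50 mm behind and 135 mm ahead (+x) of the shaft.
- tube: Brass guide tube on the fixture. Origin: centre of its upper mouth, in the rim plane where the collar stops, 102 mm along the plate (+x) from the shaft axis, 73 mm above the table. x is the tube's axis, out of the mouth, 25 degrees upwards and away from the shaft. 45 mm long, bore 11 mm, outside 16 mm; its last 8 mm flare to a 22 mm opening, rim 27 mm. Lower end 65 mm from the shaft axis.
- disc_centre (a point): Flanged copper disc, about 0.5 kg, loose on the table, flange down: flange 70 mm in diameter, 10 mm thick; above it a round hub 34 mm in diameter, 40 mm tall, to be gripped; 50 mm tall in all; bore 21 mm right through. The point lies on its axis, 25 mm above the underside (home: 25 mm above the seat); z is the axis.
- gauge_centre (a point): Gauge, about 0.28 kg, level in its cradle, axis 70 mm above the table. The point: centre of its yellow handle, 16 x 16 x 84 mm. x runs along the rod away from the tip, y level across, z up as it lies. Along -x: steel collar, 34 mm in diameter, from 42 to 50 mm (front face), then a rod 8 mm in diameter whose blue chamfered tip ends at 134 mm. Centre of mass about 22 mm towards the tip.
- gauge_stop (a point): Centre of the collar's front face on the gauge (the face towards the tip); axes as for the handle.
- gauge_tip (a point): End of the blue tip of the gauge, on its axis; axes as for the handle.
- cradle: Wooden cradle fixed to the table; origin on the table below about the middle of the gauge's handle, axes along the gauge. Base 12 mm high; two open-notched posts 12 mm thick, 30 mm wide: under the handle at 30 to 42 mm (+x), 74 mm high, and under the rod at 105 mm ahead (-x), 76 mm high. The handle's middle is free; the gauge lifts straight up.
- card: White square reading card with a black border, 90 x 90 x 2 mm, fixed flat on the table; origin at its centre on the table.
- drill: Bystander: black cordless drill standing on its battery, 205 mm tall; origin under its battery.
- sanding_block: Bystander: yellow and red sanding block 92 x 57 x 28 mm; origin under its centre.
- blue_pot: Bystander: blue pot with a black cap, 44 mm in diameter, 50 mm tall; origin under its centre.
Mind the look-alikes: they are no part of the job. Several things look just like the part that bears disc_centre: the one meant starts farthest from the robot's base.

How it is judged:
On the way, in this order (a step that is already met when the one before it is completed fails the run):
1. the disc sits home on the seat, over the shaft, let go (horizontal distance between disc_centre and seat below 0.004 m and z of disc_centre in the frame of seat below 0.028 m and angle between disc_centre's own z axis and vertical below 0.05 rad and contact force between the fingers and disc below 0.1 N), for 0.2 s.
2. the gauge rod is in the tube with its collar at the mouth (all of step 1 and distance between gauge_stop and tube below 0.005 m and x of gauge_stop in the frame of tube below 0.003 m and angle between the x axis of gauge_tip and the x axis of tube, either way round below 0.07 rad and x of gauge_tip in the frame of tube below -0.078 m), for 0.2 s.
3. the gauge is drawn right out of the tube (x of gauge_tip in the frame of tube above 0.005 m), for 0.1 s.
At the end, for the whole second after the job is handed in: Disc home (4 mm of the shaft axis, 3 mm of full depth, 3 degrees of upright), fingers off it; gauge held still by the fingers alone, rod level within 5.7 degrees, tip within 30 mm sideways of the card's centre and 65 to 145 mm above the table (all of step 1 and horizontal distance between gauge_tip and card below 0.03 m and height (world z) of gauge_tip between 0.065 and 0.145 m and angle between gauge_tip's own x axis and vertical between 1.4708 and 1.6708 rad and contact force between the fingers and gauge above 1 N and contact force between gauge and cradle below 0.1 N and contact force between gauge and tube below 0.1 N and contact force between gauge and card below 0.1 N and linear speed of gauge below 0.03 m/s); the arm keeps its last pose, push and grip.
It fails at once if the drill is moved by more than 20 mm (distance of drill from where it was at the start of the episode above 0.02 m).
It fails at once if the sanding block is moved by more than 20 mm (distance of sanding_block from where it was at the start of the episode above 0.02 m).
It fails at once if the blue pot is moved by more than 20 mm (distance of blue_pot from where it was at the start of the episode above 0.02 m).
It fails at once if the disc is dropped onto its seat (horizontal distance between disc_centre and seat below 0.01 m and z of disc_centre in the frame of seat below 0.09 m and linear speed of disc above 0.4 m/s).
It also fails if it takes over 72 s, if anything falls off the work surface, if the arm or the gripper's body presses on something with over 40 N, if the wrist force passes 120 N, or if a joint passes its speed limit or range.

## Working session

There is one attempt and no reset: what is moved stays moved. The work goes in short steps, Python scripts to look and compute and a shell command to move; the robot and the scene stay as the last step left them, time stands still between calls to the robot, and variables do not carry over. Pictures are saved under pics/ and viewed, about 8 in all and at most 12, crops included, and the job is handed in when it is done.

```bash
mkdir -p pics; cat > h.py <<'E'
import numpy as np, cv2
from workcell import status, imaging, env, nets
from scipy.spatial.transform import Rotation as R
def cam2w(name):
    p=imaging.camera_params(name)
    if 'hand_eye' in p:
        s=status.get_state(); T=np.eye(4); T[:3,:3]=R.from_quat(s['orientation']).as_matrix(); T[:3,3]=s['ee_pos']
        return T@np.array(p['hand_eye']), np.array(p['mtx'])
    T=np.eye(4); Rm=np.array(p['R']); T[:3,:3]=Rm.T; T[:3,3]=-Rm.T@np.array(p['t']).ravel(); return T,np.array(p['mtx'])
def shot(name,fn=None):
    T,K=cam2w(name); im,d=imaging.camera(name)
    if fn: cv2.imwrite('pics/'+fn,im)
    v,u=np.mgrid[:480,:640]; c=np.stack([(u-K[0,2])/K[0,0]*d,(v-K[1,2])/K[1,1]*d,d,np.ones_like(d)],-1)
    W=(c@T.T)[...,:3]; W[d==0]=np.nan
    return im,d,W,T,K
def find(t,name,T,f='tip_of',n=4):
    r=getattr(nets,f)(t,name)
    for x in r[:n]:
        w=(T@np.r_[x['at'],1])[:3]; print(t,name,f,round(x['conf'],2),w.round(4), 'axes' if set(x)-{'conf','at'} else '')
    return r
E
python3 - <<'E'
from h import *
im,d,W,T,K=shot('top','top.png'); print(T.round(3),K)
for t in ['seat','tube','disc_centre','gauge_centre','gauge_tip','gauge_stop','cradle','card','drill','sanding_block','blue_pot']: find(t,'top',T)
im,d,W,T,K=shot('side','side.png'); print(T.round(3))
for t in ['seat','tube','disc_centre','gauge_centre','gauge_tip','card','drill']: find(t,'side',T)
print(status.get_state())
E
```

```text
[[ 0.007 -0.991  0.132  0.398]
 [-1.    -0.009 -0.017 -0.051]
 [ 0.018 -0.132 -0.991  1.064]
 [ 0.     0.     0.     1.   ]] [[449.21903229   0.         321.88303685]
 [  0.         449.21903229 246.35660271]
 [  0.           0.           1.        ]]
seat top tip_of 0.8 [0.4426 0.0183 0.0181] 
tube top tip_of 0.43 [0.5476 0.0174 0.0756] 
disc_centre top tip_of 0.92 [ 0.44   -0.3738  0.0244] 
disc_centre top tip_of 0.81 [ 0.5154 -0.1091  0.0209] 
disc_centre top tip_of 0.62 [ 0.3358 -0.3733  0.023 ] 
disc_centre top tip_of 0.57 [ 0.5997 -0.2421  0.0257] 
gauge_centre top tip_of 0.76 [0.5885 0.2828 0.0723] 
gauge_centre top tip_of 0.27 [ 0.3919 -0.2463  0.0024] 
gauge_tip top tip_of 0.74 [0.4648 0.2446 0.0711] 
gauge_tip top tip_of 0.63 [ 0.7146 -0.2703 -0.0028] 
gauge_stop top tip_of 0.75 [0.5425 0.2694 0.0702] 
cradle top tip_of 0.9 [0.5828 0.2811 0.0021] 
card top tip_of 0.7 [ 0.3939 -0.2484  0.0036] 
drill top tip_of 0.86 [ 0.4413 -0.4944  0.0017] 
drill top tip_of 0.69 [0.5821 0.2817 0.0009] 
drill top tip_of 0.4 [0.4636 0.2448 0.0738] 
sanding_block top tip_of 0.93 [ 0.7601  0.0
[... 614 characters left out ...]
f 0.62 [0.5899 0.2824 0.0693] 
{'time': 1.0, 'q': array([ 1.20600271e+00,  2.12935266e-01, -3.43977229e-02,  1.32351956e+00,
        1.91028616e-06,  1.57079550e+00]), 'qvel': array([ 0.0001384 ,  0.00017172,  0.00075468,  0.00067185,  0.00120409,
       -0.00264412]), 'joint_torque': array([ 3.52551469e-04, -6.85963655e+01,  4.87341213e+01,  1.09083616e-03,
       -4.15498403e-05, -7.07963522e-05]), 'ee_pos': array([0.17837334, 0.4670866 , 0.40468911]), 'orientation': array([ 1.81386735e-01,  9.83411842e-01, -2.74700909e-05, -6.03803642e-06]), 'ft_force': array([-0.49600393, -0.45249524, -0.16837676]), 'torque': array([-0.01965194, -0.00221208, -0.03379108]), 'opening': 0.08540612025325159}
```

View pics/top.png

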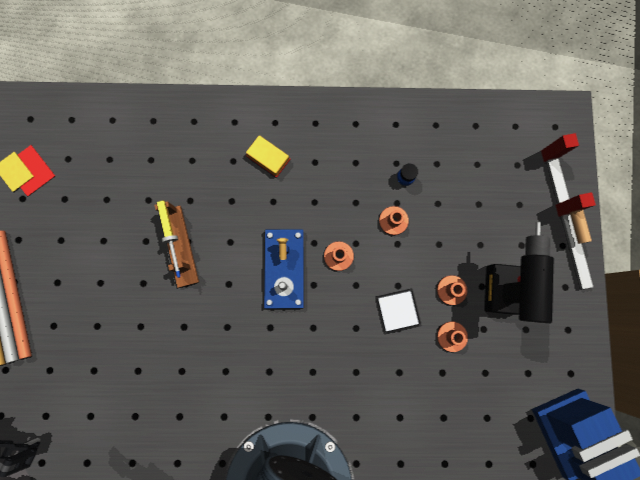

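View pics/side.png

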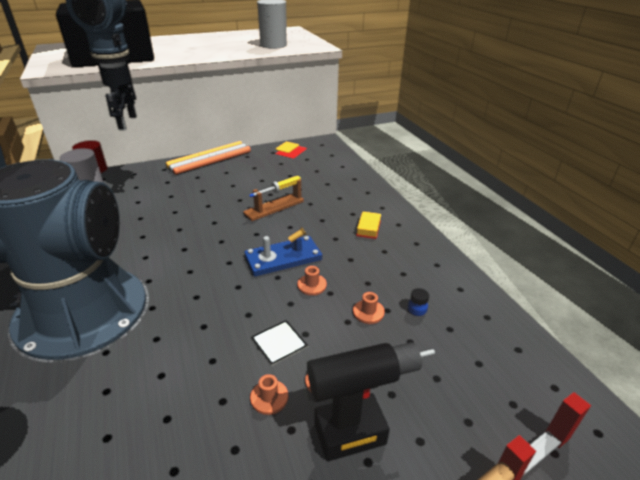

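```bash
python3 -m crank '[[[5,-9,0,0,0,1.3],[5,-9,0,0,0,1.3],[5,-9,0,0,0,1.3],[5,-9,0,0,0,1.3],[5,-9,0,0,0,1.3],[10.6,-18,-0.4,0,0,2.61],[10.6,-18,-0.4,0,0,2.61],[10.6,-18,-0.4,0,0,2.61],[10.6,-18,-0.4,0,0,2.61],[10.6,-18,-0.4,0,0,2.61],[10.6,-18,-0.4,0,0,2.61],[10.6,-18,-0.4,0,0,2.61],[10.6,-18,-0.4,0,0,2.61],[10.6,-18,-0.4,0,0,2.61],[10.6,-18,-0.4,0,0,2.61],[10.6,-18,-0.4,0,0,2.61]]]' 1 60
python3 - <<'E'
from h import *
print(np.array(imaging.camera_params('wrist')['hand_eye']).round(3))
im,d,W,T,K=shot('wrist','w1.png')
np.savez('w1.npz',im=im,d=d,W=W,T=T)
for t in ['seat','tube']: find(t,'wrist',T)
s=status.get_state();print(s['ee_pos'],s['orientation'],s['q'],T[:3,3])
E
```

```text
time: 2.6
ee_pos: [0.4431, 0.0178, 0.3949]
orientation: [-0.001, 1.0, 0.0, 0.0]
ft_force: [-0.1, 0.2, 1.2]
opening: 0.0854
[[-0.001 -0.955 -0.298  0.076]
 [ 1.    -0.001  0.    -0.   ]
 [-0.001 -0.298  0.955  0.031]
 [ 0.     0.     0.     1.   ]]
tube wrist tip_of 0.67 [0.5433 0.0209 0.073 ] 
[0.44322451 0.01749425 0.39481002] [-2.34954989e-04  9.99999968e-01  5.33805102e-06  9.60412921e-05] [ 3.94489254e-02  9.92002193e-02 -1.94716090e-01  1.27668766e+00
  3.13750411e-06  3.89790157e-02] [0.36689522 0.01767177 0.36434226]
```

View pics/w1.png

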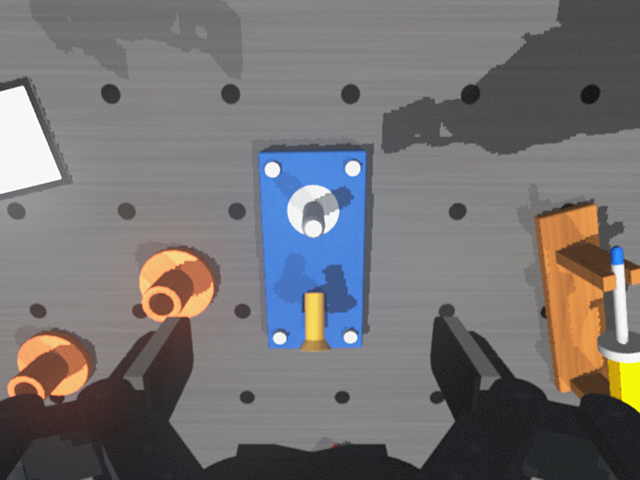

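```bash
python3 - <<'E'
from h import *
f=np.load('w1.npz'); im,W=f['im'],f['W']
X,Y,Z=W[...,0],W[...,1],W[...,2]
b=im.astype(int); hsv=cv2.cvtColor(im,cv2.COLOR_BGR2HSV)
near=(abs(X-.444)<.03)&(abs(Y-.0175)<.03)
m=near&(Z>.072)&(Z<.085); P=W[m]; print('shaft top',m.sum(),np.nanmean(P,0),P.min(0),P.max(0))
u,v=np.where(m)[::-1]; print('px',u.mean(),v.mean(),u.min(),u.max(),v.min(),v.max())
# white shaft-top cap and boss
m2=near&(Z>.016)&(Z<.03)&(b.min(2)>120); P=W[m2]; print('boss',m2.sum(),P.min(0),P.max(0))
bl=(hsv[...,0]>100)&(hsv[...,0]<130)&(hsv[...,1]>120)&(Z>.014)&(Z<.026)
bl=cv2.morphologyEx(bl.astype(np.uint8),cv2.MORPH_CLOSE,np.ones((25,25)))
c=max(cv2.findContours(bl,0,2)[0],key=cv2.contourArea)
pts=[]
T=f['T'];K=np.array(imaging.camera_params('wrist')['mtx'])
def ray(u,v,z):
    r=T[:3,:3]@np.linalg.inv(K)@np.array([u,v,1]); return T[:3,3]+r*(z-T[2,3])/r[2]
pts=np.array([ray(p[0][0],p[0][1],.02)[:2] for p in c],np.float32)
r=cv2.minAreaRect(pts*1000); print('plate',r, pts.min(0),pts.max(0))
print('shaft top via ray',ray(313.5,228,.078), ray(u.mean(),v.mean(),.078))
y=(hsv[...,0]>12)&(hsv[...,0]<30)&(hsv[...,1]>120)&(abs(X-.54)<.04)&(abs(Y-.0175)<.03)&(Z>.03)
P=W[y]; print('tube',P.min(0),P.max(0),P.mean(0))
vv=P[:,0]; 
for a in np.arange(.50,.56,.01):
    s=P[(vv>a)&(vv<a+.01)]; 
    if len(s)>5: print(a.round(2),np.median(s[:,1]),s[:,1].min(),s[:,1].max(),s[:,2].max())
print('table z',np.nanmedian(Z[90:140,280:330]))
E
```

```text
shaft top 428 [0.44390535 0.01906158 0.07671714] [0.43651201 0.01021785 0.07200635] [0.45374457 0.02787793 0.080252  ]
px 313.0373831775701 226.28271028037383 301 325 215 238
boss 1448 [ 0.41403903 -0.01240872  0.01823914] [0.46613493 0.0416322  0.02946512]
plate ((486.70928955078125, 19.804290771484375), (184.29705810546875, 89.21143341064453), 0.8964928388595581) [ 0.39428887 -0.02616412] [0.57936716 0.06536495]
shaft top via ray [0.44483769 0.01939352 0.078     ] [0.44355399 0.01905707 0.078     ]
tube [0.50268918 0.00963268 0.05762107] [0.54374646 0.02857824 0.08539392] [0.52401579 0.01968038 0.07084894]
0.5 0.019989557147223412 0.012696346056061182 0.0265206641460995 0.06566799307550941
0.51 0.0199821298031702 0.01269926994420817 0.026477713606588932 0.07106104829887988
0.52 0.0199791094000326 0.01355127032045692 0.027263673249994187 0.07512466429508408
0.53 0.0199659996354397 0.012820222936245362 0.0272282925369287 0.08401100122109284
0.54 0.01682293887904021 0.0096326803451837 0.028578239232555234 0.0853939150788739
table z 0.00030227529745391335
```

```bash
python3 -m crank '[[[6.2,-10.4,-1.1,0,0,0],[6.2,-10.4,-1.1,0,0,0],[6.2,-10.4,-1.1,0,0,0],[6.2,-10.4,-1.1,0,0,0],[6.2,-10.4,-1.1,0,0,0],[6.2,-10.4,-1.1,0,0,0],[6.2,-10.4,-1.1,0,0,0],[6.2,-10.4,-1.1,0,0,0],[6.2,-10.4,-1.1,0,0,0],[6.2,-10.4,-1.1,0,0,0],[6.2,-10.4,-1.1,0,0,0]]]'
cat > disc.py <<'E'
from h import *
import sys
im,d,W,T,K=shot('wrist',sys.argv[1]); s=status.get_state()
print(s['ee_pos'],s['orientation'].round(4))
r=find('disc_centre','wrist',T)
X,Y,Z=W[...,0],W[...,1],W[...,2]
c=np.array([float(a) for a in sys.argv[2:4]])
near=np.hypot(X-c[0],Y-c[1])<.045
def fit(m,z,n):
    m=cv2.morphologyEx(m.astype(np.uint8),cv2.MORPH_CLOSE,np.ones((3,3)))
    cn=max(cv2.findContours(m,cv2.RETR_EXTERNAL,cv2.CHAIN_APPROX_NONE)[0],key=cv2.contourArea)
    rr=[]
    for p in cn[:,0]:
        q=T[:3,:3]@np.linalg.inv(K)@np.array([p[0],p[1],1.]); rr.append((T[:3,3]+q*(z-T[2,3])/q[2])[:2])
    rr=np.array(rr); A=np.c_[2*rr,np.ones(len(rr))]; x=np.linalg.lstsq(A,(rr**2).sum(1),rcond=None)[0]
    print(n,'circle',x[:2].round(4),'r',np.sqrt(x[2]+x[0]**2+x[1]**2).round(4),len(rr))
fit(near&(Z>.0455)&(Z<.058),.05,'hub top')
fl=near&(Z>.004)&(Z<.06); 
fit(near&(Z>.005),.01,'flange(all)')
P=W[near&(Z>.0455)]; print('top z',np.median(P[:,2]),P.min(0),P.max(0))
E
python3 disc.py w2.png 0.600 -0.242
```

```text
time: 3.85
ee_pos: [0.5981, -0.2419, 0.3681]
orientation: [-0.0, 1.0, -0.0, 0.0]
ft_force: [0.6, -0.1, -0.4]
opening: 0.0856
[ 0.59817852 -0.24202059  0.36797353] [-3.e-04  1.e+00 -1.e-04  4.e-04]
disc_centre wrist tip_of 0.66 [ 0.5175 -0.1083  0.0217] 
disc_centre wrist tip_of 0.62 [ 0.6025 -0.2416  0.0248] 
hub top circle [ 0.6055 -0.2406] r 0.0165 126
flange(all) circle [ 0.7954 -0.2415] r 0.1446 1329
top z 0.27260608005987036 [ 0.5791041  -0.28671454  0.04551095] [ 0.62211062 -0.19738626  0.28445251]
```

View pics/w2.png

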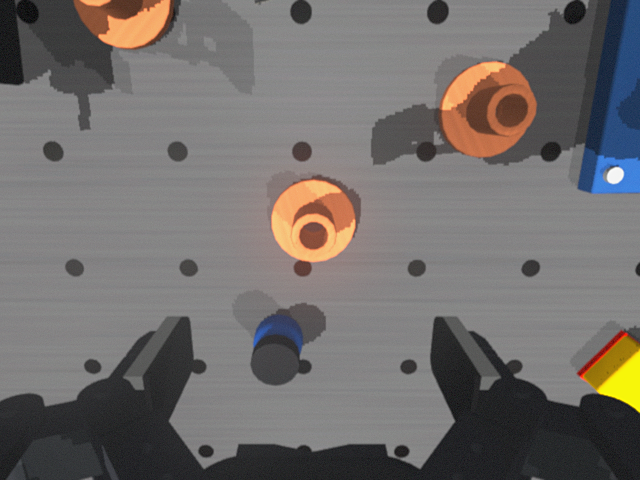

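```bash
cat > seg.py <<'E'
from h import *
def ray(T,K,u,v,z):
    q=T[:3,:3]@np.linalg.inv(K)@np.array([u,v,1.]); return (T[:3,3]+q*(z-T[2,3])/q[2]).round(4)
E
python3 - <<'E'
from seg import *
im,d,W,T,K=shot('wrist','w3.png')
hsv=cv2.cvtColor(im,cv2.COLOR_BGR2HSV)
m=((hsv[...,0]<16)&(hsv[...,1]>90)).astype(np.uint8); m[:, :255]=0; m[:,375:]=0; m[:165]=0; m[275:]=0
c=max(cv2.findContours(m,0,1)[0],key=cv2.contourArea); e=cv2.fitEllipse(c); print('flange',e,ray(T,K,*e[0],.0097))
z=W[...,2]; print(np.nanmax(z[215:250,290:340]))
mm=((z>.045)&(z<.06)).astype(np.uint8); mm[:190]=0; mm[280:]=0; mm[:,:270]=0; mm[:,360:]=0
c=max(cv2.findContours(mm,0,1)[0],key=cv2.contourArea); e=cv2.fitEllipse(c); print('hub',e,ray(T,K,*e[0],.05))
cv2.imwrite('pics/crop.png',cv2.resize(im[170:275,260:370],None,fx=5,fy=5))
E
```

```text
flange ((312.9119873046875, 222.0272674560547), (82.2964859008789, 90.21015930175781), 17.079715728759766) [ 0.6063 -0.241   0.0097]
0.05237731628687958
hub ((313.6354064941406, 234.4154815673828), (43.960819244384766, 44.84796905517578), 90.92469024658203) [ 0.6052 -0.2406  0.05  ]
```

View pics/crop.png

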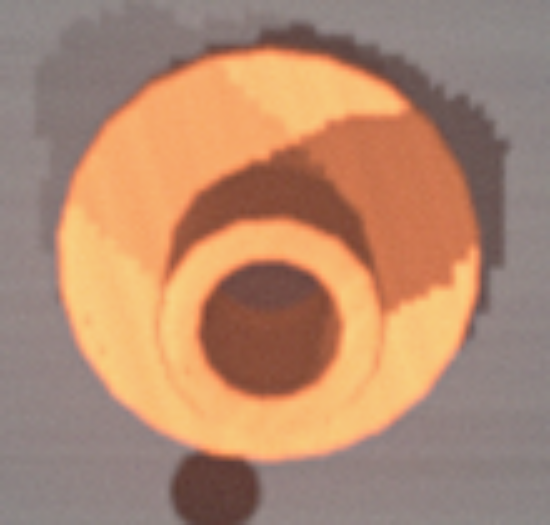

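```bash
python3 -m crank '[[[0.3,0.03,-1.5,0,0,0],[0.3,0.03,-3,0,0,0],[0.3,0.03,-4.5,0,0,0],[0.3,0.03,-5.7,0,0,0],[0.3,0.03,-6.5,0,0,0],[0.3,0.03,-7,0,0,0],[0.3,0.03,-7.12,0,0,0],[0.3,0.03,-7.12,0,0,0],[0.3,0.03,-7.12,0,0,0]]]' 1
python3 -m crank '[[[0,0,0,0,0,0],[0,0,0,0,0,0],[0,0,0,0,0,0],[0,0,0,0,0,0],[0,0,0,0,0,0],[0,0,0,0,0,0],[0,0,0,0,0,0],[0,0,0,0,0,0],[0,0,0,0,0,0],[0,0,0,0,0,0]]]' 0 60
python3 -m crank '[[[0,0,0.5,0,0,0],[0,0,1,0,0,0],[0,0,2,0,0,0],[0,0,3,0,0,0],[0,0,4,0,0,0],[0,0,4,0,0,0],[0,0,4,0,0,0]]]'
python3 - <<'E'
from h import *
shot('wrist','w4.png'); print(status.get_state())
E
```

```text
time: 4.9
ee_pos: [0.6063, -0.2423, 0.1905]
orientation: [0.0, 1.0, -0.0, 0.001]
ft_force: [-0.7, -0.3, -0.1]
opening: 0.0854
time: 5.9
ee_pos: [0.606, -0.2421, 0.1898]
orientation: [0.0, 1.0, -0.0, 0.0]
ft_force: [-1.4, 1.1, 7.8]
opening: 0.0332
time: 6.6
ee_pos: [0.6059, -0.2422, 0.2894]
orientation: [0.0, 1.0, -0.0, 0.0]
ft_force: [-0.8, -0.1, -5.7]
opening: 0.033
{'time': 6.65, 'q': array([-3.80208198e-01,  5.70561400e-01,  1.95544099e-01,  1.19680443e+00,
       -1.40114038e-05, -3.79800453e-01]), 'qvel': array([-0.00070311,  0.01310417, -0.01630645, -0.00285872, -0.0006871 ,
       -0.00187886]), 'joint_torque': array([-1.78973703e-03, -1.04875531e+02,  5.17534018e+01,  1.33634666e-01,
       -9.51507427e-04,  2.26575517e-04]), 'ee_pos': array([ 0.60563347, -0.24204608,  0.28835058]), 'orientation': array([ 2.03868914e-04,  9.99999848e-01,  1.83668490e-04, -4.78727730e-04]), 'ft_force': array([-0.0539678 , -0.24976606, -5.6307849 ]), 'torque': array([-0.01410836, -0.00148885,  0.02855076]), 'opening': 0.03310176200648024}
```

View pics/w4.png

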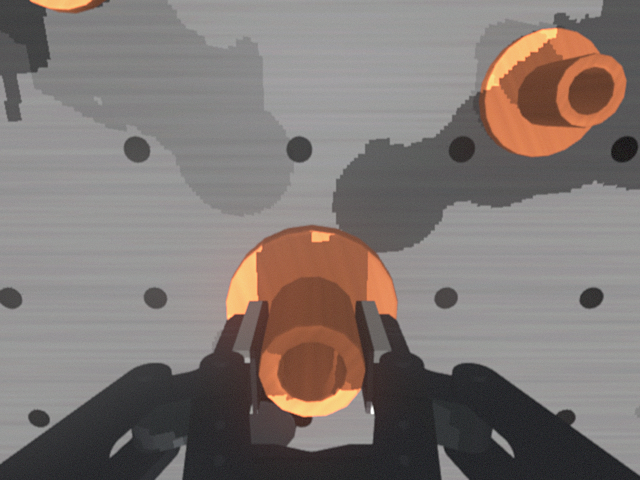

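```bash
python3 - <<'E'
from seg import *
T,K=cam2w('wrist'); s=status.get_state(); p=s['ee_pos']; print(p)
im=cv2.imread('pics/w4.png')
print('bore',ray(T,K,312.5,371,p[2]-.140)-p)
print('hub LR',ray(T,K,259,371,p[2]-.14)-p,ray(T,K,364.5,371,p[2]-.14)-p,'bottom',ray(T,K,312,417,p[2]-.14)-p)
print('flange L,R,top',ray(T,K,226,300,p[2]-.185)-p,ray(T,K,398,300,p[2]-.185)-p,ray(T,K,312,226,p[2]-.18)-p)
E
```

```text
[ 0.60563347 -0.24204608  0.28835058]
bore [-0.00073347  0.00034608 -0.13995058]
hub LR [-0.00073347 -0.01625392 -0.13995058] [-0.00073347  0.01644608 -0.13995058] bottom [ 0.01646653  0.00014608 -0.13995058]
flange L,R,top [-0.00373347 -0.03515392 -0.18495058] [-0.00363347  0.03574608 -0.18495058] [-0.03653347  0.00024608 -0.17995058]
```

```bash
python3 -m crank '[[[-0.6,1,0.4,0,0,0],[-1.4,2.3,0.4,0,0,0],[-2.4,3.8,0.4,0,0,0],[-3.4,5.4,0.4,0,0,0],[-4.4,7,0.4,0,0,0],[-5.3,8.5,0.4,0,0,0],[-6,9.6,0.4,0,0,0],[-6.35,10.2,0.2,0,0,0],[-6.44,10.39,0,0,0,0],[-6.44,10.39,0,0,0,0],[-6.44,10.39,0,0,0,0],[-6.44,10.39,0,0,0,0]]]'
python3 - <<'E'
from seg import *
im,d,W,T,K=shot('side','s2.png')
cv2.imwrite('pics/s2c.png',cv2.resize(im[190:290,220:340],None,fx=5,fy=5,interpolation=cv2.INTER_CUBIC))
p=imaging.camera_params('side')
def proj(X): c=np.array(p['R'])@X+np.array(p['t']).ravel(); q=K@c; return (q[:2]/q[2]).round(1)
print(status.get_state()['ee_pos'],status.get_state()['ft_force'])
for X in ([.444,.0176,.078],[.444,.0176,.02],[.444,.0176,.098]): print(X,proj(np.array(X)))
E
```

```text
time: 7.85
ee_pos: [0.4453, 0.0169, 0.2891]
orientation: [0.001, 1.0, -0.0, -0.0]
ft_force: [-0.4, 0.1, -4.6]
opening: 0.033
[0.4452988  0.01694702 0.2891503 ] [ 0.89662256 -0.21013033 -4.49028783]
[0.444, 0.0176, 0.078] [265.2 237.3]
[0.444, 0.0176, 0.02] [266.6 255.6]
[0.444, 0.0176, 0.098] [264.8 230.7]
```

View pics/s2c.png

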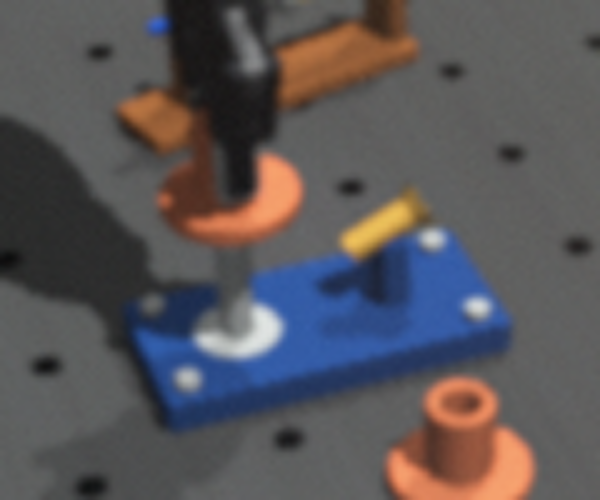

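```bash
python3 -m crank '[[[-0.02,0.02,-0.2,0,0,0],[-0.02,0.02,-0.4,0,0,0],[-0.02,0.02,-0.6,0,0,0],[-0.02,0.02,-0.75,0,0,0],[-0.02,0.02,-0.9,0,0,0],[-0.02,0.02,-1,0,0,0],[-0.02,0.02,-1.1,0,0,0],[-0.02,0.02,-1.1,0,0,0],[-0.02,0.02,-1.1,0,0,0]]]'; python3 -c "
from h import *
s=status.get_state();print(s['ee_pos'],s['ft_force'],s['torque'])"
```

```text
time: 8.8
ee_pos: [0.4444, 0.0181, 0.2617]
orientation: [0.0, 1.0, 0.0, 0.0]
ft_force: [-0.0, -0.7, -4.4]
opening: 0.0327
[0.44440118 0.01809771 0.26174765] [-0.01232324 -0.66655675 -4.42073505] [-0.0238101  -0.00149181  0.03323307]
```

```bash
python3 -m crank '[[[0,0,-0.1,0,0,0],[0,0,-0.2,0,0,0],[0,0,-0.3,0,0,0],[0,0,-0.4,0,0,0],[0,0,-0.5,0,0,0],[0,0,-0.6,0,0,0],[0,0,-0.7,0,0,0],[0,0,-0.8,0,0,0],[0,0,-0.8,0,0,0]]]'; python3 -c "
from h import *
s=status.get_state();print(s['ee_pos'],s['ft_force'],s['torque'])"
```

```text
time: 9.7
ee_pos: [0.4442, 0.0181, 0.2414]
orientation: [0.0, 1.0, -0.0, -0.0]
ft_force: [0.6, -0.0, -4.1]
opening: 0.0334
[0.44423533 0.01808107 0.24135215] [ 0.64081173 -0.02529495 -4.11815865] [ 0.02778305 -0.04198876  0.01966791]
```

```bash
python3 -m crank '[[[0,0,-0.2,0,0,0],[0,0,-0.4,0,0,0],[0,0,-0.6,0,0,0],[0,0,-0.8,0,0,0],[0,0,-0.95,0,0,0],[0,0,-1.08,0,0,0],[0,0,-1.15,0,0,0],[0,0,-1.2,0,0,0],[0,0,-1.24,0,0,0],[0,0,-1.26,0,0,0],[0,0,-1.26,0,0,0],[0,0,-1.26,0,0,0]]]'; python3 -c "
from h import *
s=status.get_state();print(s['ee_pos'],s['ft_force'],s['torque'])"
```

```text
time: 10.9
ee_pos: [0.4444, 0.0181, 0.2103]
orientation: [0.0, 1.0, 0.0, 0.0]
ft_force: [-0.1, 0.8, -4.1]
opening: 0.0332
[0.44440663 0.01808454 0.2102837 ] [-0.12635619  0.77758231 -4.14786206] [-0.06814599 -0.01521875  0.06090041]
```

```bash
python3 -m crank '[[[0,0,-0.03,0,0,0],[0,0,-0.06,0,0,0],[0,0,-0.06,0,0,0],[0,0,-0.06,0,0,0]]]'; python3 -c "
from h import *
s=status.get_state();print(s['ee_pos'],s['ft_force'],s['torque'])"
```

```text
time: 11.3
ee_pos: [0.4444, 0.0181, 0.2097]
orientation: [0.0, 1.0, 0.0, 0.0]
ft_force: [-9.4, -1.0, 22.2]
opening: 0.033
[0.44441602 0.01807414 0.20972268] [-9.44355217 -0.99011755 22.2254145 ] [-0.08780733  1.89763183 -0.00898672]
```

```bash
python3 -m crank '[[[0,0,0,0,0,0],[0,0,0,0,0,0],[0,0,0,0,0,0],[0,0,0,0,0,0],[0,0,0,0,0,0],[0,0,0,0,0,0]]]' 1
python3 -m crank '[[[0,0,0.5,0,0,0],[0,0,1.2,0,0,0],[0,0,2.2,0,0,0],[0,0,3.5,0,0,0],[0,0,5,0,0,0],[0,0,6.5,0,0,0],[0,0,7.4,0,0,0],[0,0,7.4,0,0,0],[0,0,7.4,0,0,0]]]'
python3 - <<'E'
from seg import *
im,d,W,T,K=shot('wrist','w5.png')
X,Y,Z=W[...,0],W[...,1],W[...,2]
for lo,hi,n in((.06,.074,'hub top'),(.024,.036,'flange')):
    m=(np.hypot(X-.444,Y-.018)<.045)&(Z>lo)&(Z<hi); P=W[m]; print(n,m.sum(),np.median(P,0),P.min(0),P.max(0))
m=(np.hypot(X-.444,Y-.018)<.012)&(Z>.074)&(Z<.09);P=W[m];print('shaft',np.median(P,0))
print(status.get_state()['ee_pos'])
E
```

```text
time: 11.9
ee_pos: [0.4444, 0.0181, 0.2087]
orientation: [0.0, 1.0, 0.0, -0.0]
ft_force: [0.1, -0.7, 0.0]
opening: 0.0856
time: 12.8
ee_pos: [0.4444, 0.0181, 0.3935]
orientation: [0.0, 1.0, 0.0, 0.0]
ft_force: [-0.6, 0.3, -0.7]
opening: 0.0857
hub top 1215 [0.44110128 0.01784088 0.07000556] [0.42785418 0.00147432 0.06022377] [0.4607727  0.03488462 0.0739572 ]
flange 3575 [0.4349324  0.01783692 0.03029652] [ 0.40851044 -0.01647961  0.02409143] [0.47923906 0.05275624 0.03587909]
shaft [0.44411236 0.01925882 0.07781433]
[0.44422434 0.01808801 0.39289721]
```

View pics/w5.png

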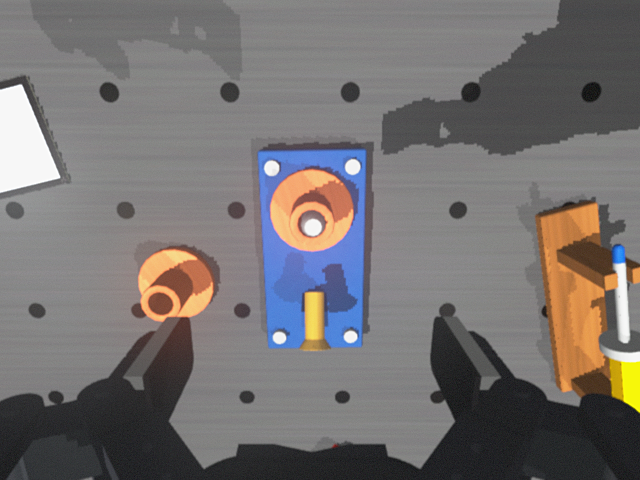

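```bash
python3 -m crank '[[[5.3,10.4,-0.4,0,0,2.1],[5.3,10.4,-0.8,0,0,2.1],[5.3,10.4,-0.8,0,0,2.1],[5.3,10.4,-0.8,0,0,2.1],[5.3,10.4,-0.8,0,0,2.1],[5.3,10.4,-0.8,0,0,2.1],[5.3,10.4,-0.8,0,0,2.1],[5.3,10.4,-0.8,0,0,2.1],[5.3,10.4,-0.8,0,0,2.1],[5.3,10.4,-0.8,0,0,2.1],[5.3,10.4,-0.8,0,0,2.1]]]'
python3 - <<'E'
from seg import *
im,d,W,T,K=shot('wrist','w6.png')
for t in ['gauge_centre','gauge_tip','gauge_stop']: find(t,'wrist',T,n=1)
s=status.get_state(); print(s['ee_pos'],R.from_quat(s['orientation']).as_euler('xyz',degrees=True))
hsv=cv2.cvtColor(im,cv2.COLOR_BGR2HSV); Z=W[...,2]
y=(hsv[...,0]>22)&(hsv[...,0]<36)&(hsv[...,1]>130)&(Z>.073)&(Z<.085)
P=W[y]; r=cv2.minAreaRect((P[:,:2]*1000).astype(np.float32)); print('handle',y.sum(),np.median(P,0),r)
bl=(hsv[...,0]>95)&(hsv[...,0]<130)&(hsv[...,1]>130)&(Z>.06)
P2=W[bl]; print('tip',np.median(P2,0),P2.min(0),P2.max(0))
q=P[:,:2]-P[:,:2].mean(0); u=np.linalg.svd(q,full_matrices=False)[2][0]; print('pca',P.mean(0),np.degrees(np.arctan2(u[1],u[0])))
a=P2.mean(0)[:2]; b=np.array(r[0])/1000; print('dir tip->handle',np.degrees(np.arctan2(*(b-a)[::-1])),np.linalg.norm(b-a))
E
```

```text
time: 13.95
ee_pos: [0.5767, 0.2771, 0.3743]
orientation: [-0.145, 0.989, 0.0, 0.0]
ft_force: [-0.1, -0.3, 0.3]
opening: 0.0855
gauge_centre wrist tip_of 0.64 [0.59   0.2858 0.0718] 
gauge_tip wrist tip_of 0.73 [0.4562 0.2495 0.0733] 
gauge_stop wrist tip_of 0.83 [0.5443 0.2689 0.0753] 
[0.57682182 0.27773176 0.37402205] [ 1.79996436e+02  2.35896756e-02 -1.63244300e+02]
handle 2643 [0.58825952 0.283198   0.0782997 ] ((590.7573852539062, 283.79107666015625), (82.63124084472656, 16.007308959960938), 15.835750579833984)
tip [0.46811618 0.24867496 0.07361793] [0.46111399 0.24451678 0.0709289 ] [0.55360979 0.34300407 0.28369019]
pca [0.58902267 0.28329944 0.07828592] 15.805140520625292
dir tip->handle 15.596958381186703 0.12620279843670382
```

View pics/w6.png

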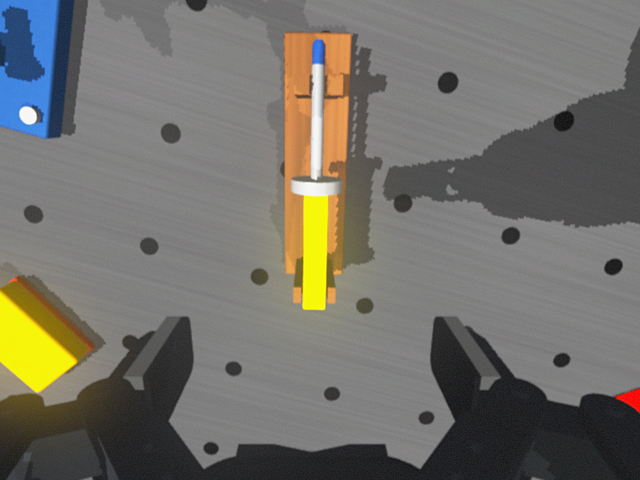

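```bash
python3 -m crank '[[[0.16,0.08,-1.3,0,0,-0.12],[0.16,0.08,-2.7,0,0,-0.12],[0.16,0.08,-4,0,0,-0.12],[0.16,0.08,-5,0,0,-0.12],[0.16,0.08,-5.6,0,0,-0.12],[0.16,0.08,-5.95,0,0,-0.12],[0.16,0.08,-5.95,0,0,-0.12],[0.16,0.08,-5.95,0,0,-0.12],[0.16,0.08,-5.95,0,0,-0.12]]]' 1
python3 -m crank '[[[0,0,0,0,0,0],[0,0,0,0,0,0],[0,0,0,0,0,0],[0,0,0,0,0,0],[0,0,0,0,0,0],[0,0,0,0,0,0],[0,0,0,0,0,0],[0,0,0,0,0,0],[0,0,0,0,0,0],[0,0,0,0,0,0],[0,0,0,0,0,0]]]' 0 90
python3 -m crank '[[[0,0,0.3,0,0,0],[0,0,0.8,0,0,0],[0,0,1.8,0,0,0],[0,0,3,0,0,0],[0,0,4,0,0,0],[0,0,4,0,0,0],[0,0,4,0,0,0]]]'
python3 - <<'E'
from seg import *
im,d,W,T,K=shot('wrist','w7.png')
for t in ['gauge_centre','gauge_tip','gauge_stop']: find(t,'wrist',T,n=1)
s=status.get_state(); print(s['ee_pos'],R.from_quat(s['orientation']).as_euler('xyz',degrees=True),s['ft_force'],s['opening'])
E
```

```text
time: 15.05
ee_pos: [0.5812, 0.2803, 0.2261]
orientation: [-0.138, 0.99, 0.0, 0.001]
ft_force: [-0.0, -0.8, 0.3]
opening: 0.0856
time: 16.15
ee_pos: [0.5809, 0.2801, 0.2252]
orientation: [-0.138, 0.99, 0.0, 0.0]
ft_force: [-0.6, -1.7, 5.4]
opening: 0.0143
time: 16.85
ee_pos: [0.5809, 0.2801, 0.3255]
orientation: [-0.138, 0.99, 0.0, 0.0]
ft_force: [0.1, -0.3, -3.1]
opening: 0.0145
gauge_centre wrist tip_of 0.59 [0.5861 0.2856 0.1709] 
gauge_stop wrist tip_of 0.88 [0.5404 0.265  0.175 ] 
[0.58058575 0.2799611  0.32379772] [-1.79981448e+02 -1.10490513e-01 -1.64180543e+02] [-0.70156092 -0.13494051 -2.06264687] 0.01452960594823312
```

View pics/w7.png

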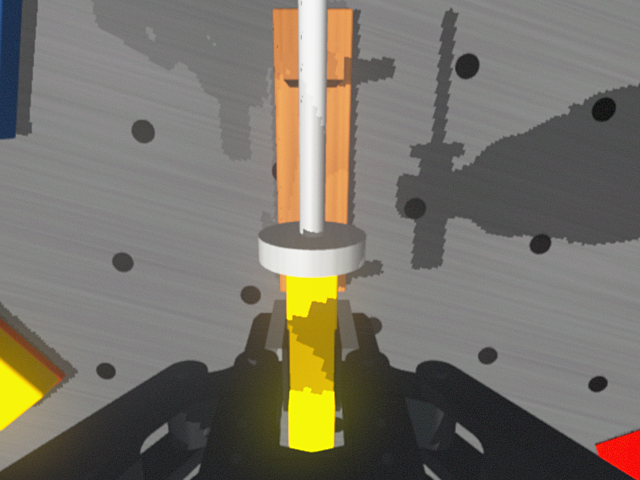

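```bash
python3 - <<'E'
from seg import *
T,K=cam2w('wrist'); im,d=imaging.camera('wrist'); s=status.get_state(); p=np.array(s['ee_pos']); A=R.from_quat(s['orientation']).as_matrix()
def tool(u,v,z): return (A.T@(ray(T,K,u,v,z)-p)).round(4)
z=p[2]-.155
print('face edges @axis',tool(259,241,z),tool(366,241,z),tool(312.5,241,z),'top of face',tool(312.5,222.5,z+.017),'handle rear top',tool(312,450,z+.008))
g=cv2.cvtColor(im,cv2.COLOR_BGR2HSV)
for r in (10,60,110,160,210):
    m=(g[r,:,1]<50)&(g[r,:,2]>150)&(np.abs(np.arange(640)-312)<20); c=np.where(m)[0]
    dd=np.median(d[r,c]); q=np.linalg.inv(K)@[c.mean(),r,1]*dd; w=(np.array(imaging.camera_params('wrist')['hand_eye'])@np.r_[q,1])[:3]; print(r,c.min(),c.max(),w.round(4))
E
```

```text
face edges @axis [ 0.0382 -0.0166  0.1551] [0.0381 0.0173 0.1551] [0.0381 0.0004 0.1551] top of face [0.0486 0.0003 0.1381] handle rear top [-0.0363  0.0002  0.147 ]
10 298 324 [ 1.026e-01 -1.000e-04  1.519e-01]
60 299 324 [9.050e-02 1.000e-04 1.515e-01]
110 299 323 [ 7.760e-02 -1.000e-04  1.515e-01]
160 300 321 [ 0.0638 -0.0002  0.1515]
210 300 321 [ 0.0489 -0.0003  0.1517]
```

```bash
cat > plan.py <<'E'
from seg import *
def target(stop,axis_yaw,pitch,p0,A0,gs=np.array([.040,0,.155])):
    xg=R.from_euler('ZY',[axis_yaw,-pitch],degrees=True).as_matrix() # cols: gauge x,y,z
    A=np.c_[-xg[:,0],xg[:,1],-xg[:,2]]
    tcp=stop-A@gs
    return tcp,A,(tcp-p0)/.025,np.degrees(R.from_matrix(A@A0.T).as_rotvec())/8
E
python3 - <<'E'
from plan import *
s=status.get_state(); A0=R.from_quat(s['orientation']).as_matrix(); p0=np.array([.5809,.2801,.3252])
psi=.9; m=np.array([.5463,.0195,.073]); ax=R.from_euler('ZY',[psi,-25],degrees=True).as_matrix()[:,0]
for L in (.12,0):
    t,A,dp,dr=target(m+L*ax,psi,25,p0,A0); print(L,t.round(4),dp.round(2),dr.round(3),ax)
E
```

```text
0.12 [0.6258 0.0207 0.2811] [  1.8  -10.37  -1.76] [ 0.459 -3.112 -1.834] [0.90619598 0.01423566 0.42261826]
0 [0.5171 0.019  0.2304] [ -2.55 -10.44  -3.79] [ 0.459 -3.112 -1.834] [0.90619598 0.01423566 0.42261826]
```

```bash
python3 -m crank '[[[0.3,-1.5,0.3,0,0,-0.4],[0.6,-3,0.3,0.1,-0.7,-0.8],[0.9,-4.5,0.2,0.2,-1.4,-1.2],[1.2,-6,0,0.3,-2.1,-1.5],[1.5,-7.5,-0.5,0.4,-2.6,-1.7],[1.7,-9,-1,0.459,-3.112,-1.834],[1.8,-10,-1.5,0.459,-3.112,-1.834],[1.8,-10.37,-1.76,0.459,-3.112,-1.834],[1.8,-10.37,-1.76,0.459,-3.112,-1.834],[1.8,-10.37,-1.76,0.459,-3.112,-1.834],[1.8,-10.37,-1.76,0.459,-3.112,-1.834],[1.8,-10.37,-1.76,0.459,-3.112,-1.834],[1.8,-10.37,-1.76,0.459,-3.112,-1.834]]]'
python3 - <<'E'
from seg import *
im,d,W,T,K=shot('wrist','w8.png')
for t in ['tube','gauge_tip','gauge_stop']: find(t,'wrist',T,n=1)
s=status.get_state(); print(s['ee_pos'],s['orientation'],s['ft_force'],s['q'])
E
```

```text
time: 18.4
ee_pos: [0.626, 0.0216, 0.2813]
orientation: [-0.008, 0.976, 0.002, 0.217]
ft_force: [0.4, -0.0, -1.7]
opening: 0.0141
[0.62588687 0.02102297 0.2810536 ] [-0.00783744  0.97607234  0.0018429   0.21729693] [-0.21291706  0.27734461 -1.58518217] [ 0.03539555  0.3059246  -0.3035129   0.52332257 -0.00801122  0.01755354]
```

View pics/w8.png

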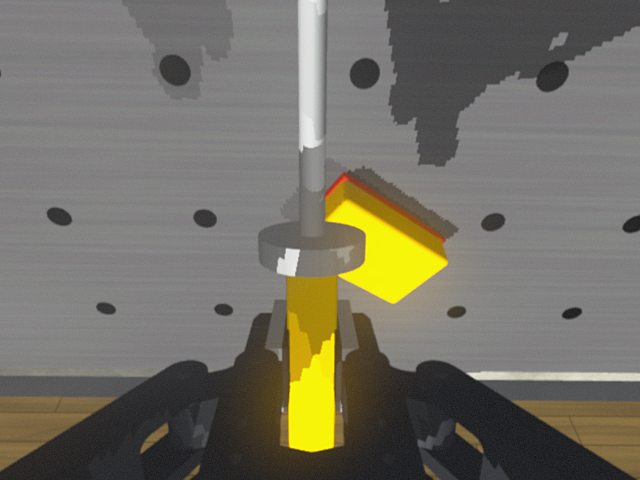

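```bash
python3 - <<'E'
from seg import *
for c in ('side','top'):
    im,d,W,T,K=shot(c,f'{c}3.png')
    for t in ['tube','gauge_tip','gauge_stop','seat']: find(t,c,T,n=2)
    hsv=cv2.cvtColor(im,cv2.COLOR_BGR2HSV); X,Y,Z=np.moveaxis(W,-1,0)
    y=(hsv[...,0]>12)&(hsv[...,0]<32)&(hsv[...,1]>110)&(abs(X-.53)<.04)&(abs(Y-.0175)<.03)&(Z>.04)
    P=W[y]; print(c,'tube pts',len(P),P.mean(0),P.min(0),P.max(0))
    b=(hsv[...,0]>98)&(hsv[...,0]<130)&(hsv[...,1]>110)&(Z>.06)&(abs(X-.585)<.04)&(abs(Y-.0175)<.03)
    P=W[b]; print(c,'tip pts',len(P),P.mean(0) if len(P) else '')
s=status.get_state(); A=R.from_quat(s['orientation']).as_matrix(); print('tip kin',s['ee_pos']+A@[.124,0,.155])
E
```

```text
tube side tip_of 0.44 [0.5464 0.0177 0.0731] 
gauge_tip side tip_of 0.55 [0.5786 0.0163 0.0834] 
gauge_stop side tip_of 0.77 [0.6622 0.0218 0.1223] 
seat side tip_of 0.77 [0.4449 0.0174 0.018 ] 
side tube pts 103 [0.52616486 0.01482772 0.06800146] [0.50448349 0.00620634 0.05385567] [0.54636713 0.02551953 0.08213991]
side tip pts 14 [0.58533984 0.01753211 0.09173801]
gauge_tip top tip_of 0.58 [ 0.4446 -0.493  -0.0008] 
gauge_tip top tip_of 0.48 [ 0.7167 -0.272  -0.0025] 
gauge_stop top tip_of 0.57 [ 0.7582  0.0663 -0.0024] 
seat top tip_of 0.38 [ 0.7175 -0.2714 -0.0016] <stdin>:7: RuntimeWarning: Mean of empty slice.
  ret = um.true_divide(
Traceback (most recent call last):
ValueError: zero-size array to reduction operation minimum which has no identity
```

```bash
cat > st.py <<'E'
from h import *
s=status.get_state(); A=R.from_quat(s['orientation']).as_matrix()
m=np.array([.5463,.0195,.073]); B=R.from_euler('ZY',[.9,-25],degrees=True).as_matrix()
print(s['time'],'F tube frame',(B.T@s['ft_force']).round(2),'M',(B.T@s['torque']).round(2),'stop',(B.T@(s['ee_pos']+A@[.04,0,.155]-m)).round(4),'ang',np.degrees(np.arccos(-A[:,0]@B[:,0])).round(2))
E
python3 -m crank '[[[-0.36,-0.006,-0.17,0,0,0],[-0.73,-0.011,-0.34,0,0,0],[-1.09,-0.017,-0.51,0,0,0],[-1.27,-0.02,-0.59,0,0,0],[-1.45,-0.023,-0.68,0,0,0],[-1.63,-0.026,-0.76,0,0,0],[-1.63,-0.026,-0.76,0,0,0],[-1.63,-0.026,-0.76,0,0,0]]]'; python3 st.py
```

```text
time: 19.9
ee_pos: [0.5853, 0.0202, 0.2621]
orientation: [-0.008, 0.976, 0.002, 0.217]
ft_force: [-1.3, -0.3, -2.6]
opening: 0.0142
19.9 F tube frame [-2.29 -0.29 -1.77] M [-0.05  0.55 -0.05] stop [ 0.0756  0.0001 -0.0001] ang 0.12
```

```bash
python3 -m crank '[[[-0.12,-0.002,-0.056,0,0,0],[-0.24,-0.004,-0.113,0,0,0],[-0.36,-0.006,-0.169,0,0,0],[-0.48,-0.008,-0.225,0,0,0],[-0.6,-0.009,-0.282,0,0,0],[-0.725,-0.011,-0.338,0,0,0],[-0.725,-0.011,-0.338,0,0,0],[-0.725,-0.011,-0.338,0,0,0]]]'; python3 st.py
```

```text
time: 20.7
ee_pos: [0.567, 0.0199, 0.2535]
orientation: [-0.008, 0.976, 0.002, 0.217]
ft_force: [-0.2, 0.5, -2.1]
opening: 0.0144
20.7 F tube frame [-1.01  0.46 -1.81] M [ 0.    0.65 -0.03] stop [ 0.0553  0.0001 -0.0002] ang 0.1
```

```bash
python3 -m crank '[[[-0.18,-0.003,-0.085,0,0,0],[-0.36,-0.006,-0.169,0,0,0],[-0.54,-0.008,-0.254,0,0,0],[-0.72,-0.011,-0.338,0,0,0],[-0.91,-0.014,-0.423,0,0,0],[-1.09,-0.017,-0.507,0,0,0],[-1.27,-0.02,-0.592,0,0,0],[-1.45,-0.023,-0.676,0,0,0],[-1.63,-0.025,-0.761,0,0,0],[-1.81,-0.028,-0.845,0,0,0],[-1.81,-0.028,-0.845,0,0,0]]]'; python3 st.py
python3 -m crank '[[[-0.04,0,-0.017,0,0,0],[-0.072,-0.001,-0.034,0,0,0],[-0.109,-0.0017,-0.051,0,0,0],[-0.145,-0.002,-0.068,0,0,0],[-0.145,-0.002,-0.068,0,0,0]]]'; python3 st.py
```

```text
time: 21.8
ee_pos: [0.5207, 0.0192, 0.2317]
orientation: [-0.008, 0.976, 0.002, 0.216]
ft_force: [-2.5, 0.2, -0.7]
opening: 0.0144
21.8 F tube frame [-2.56  0.2   0.43] M [-0.02  1.21 -0.06] stop [ 0.0039  0.0001 -0.0004] ang 0.01
time: 22.3
ee_pos: [0.5181, 0.0192, 0.2307]
orientation: [-0.008, 0.976, 0.002, 0.217]
ft_force: [-0.6, 0.9, 0.3]
opening: 0.0142
22.3 F tube frame [-0.44  0.92  0.54] M [-0.01  0.55  0.05] stop [ 0.0014  0.0001 -0.0002] ang 0.1
```

```bash
python3 -m crank '[[[-0.018,0,-0.008,0,0,0],[-0.036,0,-0.017,0,0,0],[-0.036,0,-0.017,0,0,0]]]' >/dev/null; python3 st.py
python3 -m crank '[[[-0.018,0,-0.008,0,0,0],[-0.036,0,-0.017,0,0,0],[-0.036,0,-0.017,0,0,0]]]'>/dev/null; python3 st.py
```

```text
22.6 F tube frame [ 5.45 -0.22 -0.87] M [-0.01 -0.44 -0.02] stop [ 0.0013  0.0001 -0.0001] ang 0.19
22.9 F tube frame [ 8.73 -0.4  -4.37] M [-0.02 -1.31 -0.04] stop [ 0.0013  0.0002 -0.    ] ang 0.28
```

```bash
python3 -m crank '[[[-0.018,0,-0.008,0,0,0],[-0.036,0,-0.017,0,0,0],[-0.036,0,-0.017,0,0,0],[-0.036,0,-0.017,0,0,0],[-0.036,0,-0.017,0,0,0],[-0.036,0,-0.017,0,0,0]]]' >/dev/null; python3 st.py
python3 - <<'E'
from seg import *
im,d,W,T,K=shot('side'); 
cv2.imwrite('pics/s4c.png',cv2.resize(im[190:290,220:340],None,fx=5,fy=5,interpolation=cv2.INTER_CUBIC))
for t in ['tube','gauge_stop','seat','disc_centre']: find(t,'side',T,n=2)
E
```

```text
23.5 F tube frame [12.35  0.48 -6.05] M [-0.05 -1.97  0.  ] stop [0.0013 0.0002 0.0001] ang 0.36
tube side tip_of 0.6 [0.5468 0.0178 0.0719] 
tube side tip_of 0.53 [0.5523 0.0196 0.0689] 
gauge_stop side tip_of 0.74 [0.5533 0.0202 0.0701] 
seat side tip_of 0.93 [0.4431 0.017  0.0197] 
disc_centre side tip_of 0.87 [ 0.5207 -0.1077  0.0266] 
disc_centre side tip_of 0.81 [0.4487 0.0165 0.0472]
```

View pics/s4c.png

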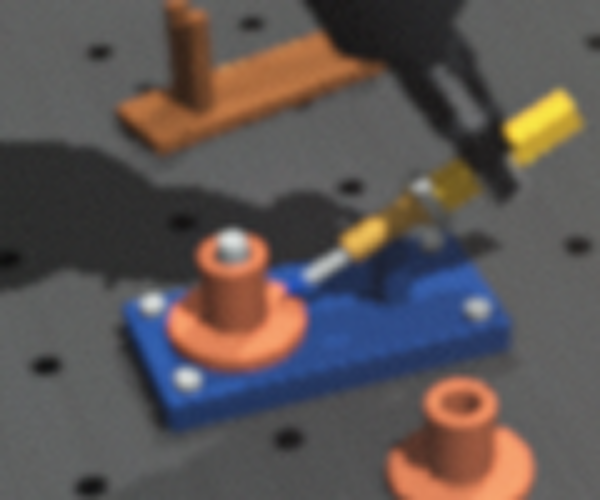

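```bash
python3 -m crank '[[[0.1,0.002,0.047,0,0,0],[0.3,0.005,0.14,0,0,0],[0.6,0.009,0.28,0,0,0],[0.9,0.014,0.42,0,0,0],[1.27,0.02,0.592,0,0,0],[1.63,0.026,0.76,0,0,0],[1.99,0.031,0.93,0,0,0],[2.36,0.037,1.1,0,0,0],[2.72,0.043,1.27,0,0,0],[3.08,0.048,1.44,0,0,0],[3.44,0.054,1.61,0,0,0],[3.81,0.06,1.78,0,0,0],[4.17,0.066,1.94,0,0,0],[4.53,0.071,2.11,0,0,0],[4.71,0.074,2.2,0,0,0],[4.71,0.074,2.2,0,0,0],[4.71,0.074,2.2,0,0,0]]]' ; python3 st.py
python3 - <<'E'
from plan import *
s=status.get_state(); A0=R.from_quat(s['orientation']).as_matrix(); p0=np.array(s['ee_pos'])
im,d,W,T,K=shot('top'); find('card','top',T,n=2)
hsv=cv2.cvtColor(im,cv2.COLOR_BGR2HSV); X,Y,Z=np.moveaxis(W,-1,0)
w=(hsv[...,1]<40)&(hsv[...,2]>190)&(abs(X-.394)<.07)&(abs(Y+.248)<.07); P=W[w]; print('card',P.mean(0),(P.min(0)+P.max(0))/2)
tip=np.array([*((P.min(0)+P.max(0))/2)[:2],.102])
t,A,dp,dr=target(tip+[.084,0,0],0,0,p0,A0); print(t,dp.round(2),dr.round(3))
E
```

```text
time: 25.45
ee_pos: [0.633, 0.021, 0.2841]
orientation: [-0.008, 0.976, 0.002, 0.217]
ft_force: [0.6, 0.4, -2.9]
opening: 0.0142
25.45 F tube frame [-0.72  0.44 -2.88] M [-0.05  0.58 -0.02] stop [ 0.1279  0.0002 -0.0003] ang 0.06
card top tip_of 0.7 [ 0.3907 -0.2484  0.0021] 
card [ 0.3890133  -0.24917623  0.00177845] [ 0.38891029 -0.2492616   0.00171165]
[ 0.51291029 -0.2492616   0.257     ] [ -4.8  -10.81  -1.08] [-0.026  3.133 -0.112]
```

```bash
python3 -m crank '[[[0,-0.3,0.8,0,0.5,0],[0,-1,1.2,0,1.2,0],[-0.4,-2,1.2,0,2,-0.05],[-1,-3.3,1.2,-0.02,2.7,-0.1],[-1.7,-4.6,1.2,-0.03,3.13,-0.11],[-2.4,-6,1.2,-0.03,3.13,-0.11],[-3.1,-7.4,1,-0.03,3.13,-0.11],[-3.8,-8.8,0.5,-0.03,3.13,-0.11],[-4.4,-10,-0.3,-0.03,3.13,-0.11],[-4.7,-10.6,-0.9,-0.03,3.13,-0.11],[-4.75,-10.8,-1.08,-0.03,3.13,-0.11],[-4.75,-10.8,-1.08,-0.03,3.13,-0.11],[-4.75,-10.8,-1.08,-0.03,3.13,-0.11],[-4.75,-10.8,-1.08,-0.03,3.13,-0.11],[-4.75,-10.8,-1.08,-0.03,3.13,-0.11],[-4.75,-10.8,-1.08,-0.03,3.13,-0.11]]]'
python3 - <<'E'
from seg import *
for c in ('side','top'):
    im,d,W,T,K=shot(c)
    for t in ['gauge_tip','gauge_stop','card','disc_centre','drill','blue_pot','sanding_block']: find(t,c,T,n=2 if 'disc' not in t else 5)
im,d,W,T,K=shot('wrist'); find('gauge_stop','wrist',T,n=1)
s=status.get_state(); A=R.from_quat(s['orientation']).as_matrix(); print('tip kin',s['ee_pos']+A@[.124,0,.155],A[:,0],s['qvel'].round(3),s['opening'],s['ft_force'])
E
```

```text
time: 27.15
ee_pos: [0.5148, -0.2486, 0.2578]
orientation: [-0.001, 1.0, -0.0, 0.001]
ft_force: [0.5, 0.6, -2.9]
opening: 0.0144
gauge_tip side tip_of 0.73 [ 0.391  -0.2515  0.0989] 
gauge_tip side tip_of 0.37 [0.5837 0.2814 0.0033] 
gauge_stop side tip_of 0.61 [ 0.4799 -0.2481  0.0989] 
card side tip_of 0.89 [ 3.935e-01 -2.523e-01  3.000e-04] 
disc_centre side tip_of 0.68 [0.4505 0.0158 0.0469] 
disc_centre side tip_of 0.63 [ 0.3328 -0.3742  0.0259] 
disc_centre side tip_of 0.6 [ 0.5194 -0.1077  0.0261] 
drill side tip_of 0.93 [ 4.491e-01 -4.944e-01 -3.000e-04] 
blue_pot side tip_of 0.88 [ 0.7165 -0.2747  0.0015] 
sanding_block side tip_of 0.58 [7.64e-01 6.14e-02 2.00e-04] 
gauge_tip top tip_of 0.54 [0.4394 0.0152 0.0424] 
gauge_stop top tip_of 0.26 [ 0.7141 -0.2702 -0.0039] 
disc_centre top tip_of 0.68 [0.4432 0.0168 0.0441] 
disc_centre top tip_of 0.64 [ 0.5142 -0.1093  0.0223] 
blue_pot top tip_of 0.84 [ 0.7159 -0.2735 -0.0054] 
sanding_block top tip_of 0.7 [ 0.7572  0.0652 -0.0023] 
gauge_stop wrist tip_of 0.96 [ 0.4749 -0.2488  0.1068] 
tip kin [ 0.39057447 -0.24909397  0.10228392] [-9.99999513e-01 -3.08168427e-04 -9.37680114e-04] [ 0.     0.    -0.001 -0.    -0.001  0.002] 0.014628716305322231 [-1.16015324  0.04826654 -2.22866666]
```

Everything agrees: the tip is over the card, level and still, and the disc is home. I'm handing in.

```bash
python3 -c "
from workcell import env; print(env.job_done())"
```

```text
the job is handed in; nothing more can be done
None
```

I did all the steps and handed the job in at about 27 s of the 72 s allowed. The system gives no verdict, so these are my own last checks.

**Disc:** I picked the look-alike farthest from the base, at about (0.60, −0.24). I lowered it onto the shaft in small steps until the wrist felt the seat, then let go and backed off. The wrist depth image then put the hub top at 70 mm and the flange top at 30 mm, which is fully home. The cameras still saw it there at the end.

**Gauge in the tube:** The rod went in with almost no force. The collar then pressed on the mouth with 5–12 N for about 0.9 s without moving any further. By arm position it had stopped within about 1.3 mm and 0.4° of my estimated mouth. I then drew it out until the tip was about 44 mm clear of the mouth.

**Final hold:** By arm position the tip is at (0.391, −0.249, 0.102), and the side camera agrees to about 4 mm. My card readings range over (0.389 to 0.394, −0.248 to −0.252). The rod is level within 0.1° and the joints are at rest.

**Bystanders:** The pot, sanding block and drill were all found within about 8 mm of their starting spots, close to the noise of the detection.

**Disagreements and gaps:**
- The side camera's network put the collar about 7 mm from the mouth while it was pressed home. I trusted the force and arm position instead.
- The side camera's network also put the seated disc about 6 mm off in x. The depth image and the top camera did not.
- The top camera did not find the gauge tip at the end, and returned a false match near the disc instead.

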